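# Load a filter cassette into the static eliminator

### The job

With one fingertip press the static eliminator's long bar down and keep it pressed, so that the clear spring-closed guard stands wide open, while the other fingertip pushes the filter cassette along the lane, fully home against the white housing. Then back the fingers out and let the bar up so that the guard is fully shut over the cassette. Only push the cassette, never lift or tip it, never let the guard touch it (its filter lies open), and leave the things round about where they are.

Things in the scene. Friction and masses are not known exactly. Their poses are not given: they have to be found in the camera images.
- eliminator: Static eliminator, fixed, 90 x 240 mm. Origin: on the worktop under the middle of the bay's mouth; x along the lane into the bay, y left seen along x, z up; all mm below are in this frame. Lane floor: dark steel plate 3 thick, x -100 to 38, y -41 to 23. Left fence: inner face y=17.5, 5.5 thick, top z=21, x -118 to 38. Left of it bare worktop under the bar.
- lane_entry (a point): Point on the lane floor (x=-90, y=0, z=3). The lane is 35 mm wide, straight, open upward and towards -x. Its right rail (top z=12) has its inner face at y=-17.5 for x -90 to 38 and ends in a short lead-in flare in front of that (to x=-101).
- stop (a point): Foot of the stop (x=38, y=0, z=3): the upright front face of the white housing (x 38 to 122, y -47 to 43, top z=56). The bay runs x 0 to 38 between the left fence and the right rail, behind which stands the grey emitter block (y -19 to -34, top z=26.5).
- shaft (a point): Point of the hinge shaft at the mouth (x=0, y=24, z=24). Guard and press bar are one rigid rocker on this shaft, which runs along the eliminator's x: pressing the bar down raises the guard.
- guard (a joint): Angle of guard and bar about the shaft, rad: 0 shut, 1.6 wide open (stop). A spring shuts it: about 1 N on the bar's edge to start; 3 to 5 N holds it open. It stays open only while the bar is held down and swings shut within half a second when let go.
- bar_edge (a point): Middle of the press bar's free edge. Ribbed aluminium strip outside the left fence, x -118 to 5 mm, 3 mm thick, reaching 30 mm from the shaft. Shut, it slopes up outward at 45 degrees (edge y=44, z=44); wide open, it slopes down outward at 47 degrees (edge z about 4). A fingertip can slide along it while pressing; pressed to z 10 to 14 mm, 15 mm out from the shaft, the guard is open 1.45 to 1.6.
- shield (a point): Middle of the underside of the guard, a clear plate. Shut, it covers x 0 to 37, y -12 to 22, underside z=24; its front apron (x 0 to 2.5) hangs down to z=13 and bars the mouth. Wide open it stands beside the fence, 36 mm above the shaft, the apron 11 mm out over the lane: open 1.45 or more, a finger at y below 8 mm passes.
- cassette: Filter cassette: round white plastic, open filter on top, 32 mm diameter, 16 mm high, about 35 g, standing on the lane floor in front of the mouth. Origin: centre of its underside. Fully home its origin is at x=22 in the eliminator frame, its rear 6 mm inside the mouth.
- weighing_bottle_1: Glass weighing bottle, 33 mm diameter, 55 mm high, standing by; origin: centre of its underside.
- weighing_bottle_2: Glass weighing bottle, 33 mm diameter, 55 mm high, standing by; origin: centre of its underside.
- crucible_1: Porcelain crucible, 41 mm diameter, 32 mm high, standing by; origin: centre of its underside.
- tweezers: Steel tweezers, 131 mm long, lying by; origin: centre of the underside.

How it is judged:
By the outcome, as a careful person would: the job done as asked, in the order asked, and still so for the second after the job is handed in, with the robot touching nothing.
It also fails if it takes over 42 s, if anything falls off the work surface, if the arm or the gripper's body presses on something with over 40 N, if the wrist force passes 120 N, or if a joint passes its speed limit or range.

### The arm

A 7-joint arm with a two-finger parallel gripper is mounted at the origin on a cart in front of the work surface, level with it; the furniture and walls round the work are solid. World frame = base frame: x ahead of the robot, y to its left, z up, the work surface at z = 0. Lengths are in m, angles in rad, forces in N, time in s.
With the tool pointing down it reaches from about 0.425 to 0.925 m from the base axis. Payload 6.8 kg.
Tool frame: the origin (TCP) lies midway between the tips of the shut fingers; the grasp point (between the pads) lies 19 mm behind it; z points along the fingers, y is the direction in which the jaws open and shut (so a half turn about z gives the same grasp; the last joint's range is limited). The gripper opens to 85 mm and grips with 20 to 120 N. Pads are 22 mm wide; open, the fingers measure 114 mm over their backs; the gripper's body (76 mm by 85 mm) begins 54 mm behind the grasp point. The pads swing forward as they close: fully open they stand 13 mm farther back than shut.
Start: joints at [-1.43, 0.477, 0.022, 1.555, -0.011, 1.109, -0.083], TCP at [0.166, 0.654, 0.231] pointing down, gripper open.
Joint ranges: [-2.96, 2.96], [-0.34, 2.1], [-1.41, 1.46], [0.24, 2.44], [-1.37, 4.51], [0.17, 1.92], [-2.96, 2.96]. Speed limits (rad/s): [2.39, 2.39, 3.14, 3.14, 3.14, 3.14, 3.14].

### API

Orientations are given as a unit quaternion [w, x, y, z].
In Python, from station import bot gives the robot as it stands.
- The arm moves only by the shell command python3 -m jog 'ROWS' [FORCE]. ROWS is JSON, a list of rows, each a list of 3 entries, a list of its own where there are three numbers: the shift along the tool's x, y, z in mm, then the turn, a rotation vector about the tool's x, y, z in degrees, then the closure, from -1 (fully open) to 1 (shut). A call has 1 to 12 rows; each row shifts and turns the commanded pose from where the row before left it, along the tool's axes as they then stand; what a row does not reach is not made up. A row lasts 1/8 s, in which the tool goes at most 62.5 mm and 10.7 degrees, less where a joint would pass 70% of its speed; a pose out of reach is approached as far as the arm can. A call is refused whole if a number of a shift passes 62.5 or a number of a turn 10.7, either way. A call with a gripper value outside its range is refused whole. The fingers move at their own pace and stop on an object; FORCE is the grip in N (left out, the last holds). Time passes only in rows, so rows that do not move let the fingers close. It gives the time, the measured TCP pose, the force and the opening at its end, in the units of the state.
- bot.get_obs(): the state, without advancing time (a new reading comes with each control period).
- bot.read_camera(name): name is "scene" or "top" or "wrist"; returns (picture, depth): 384x512x3 uint8, red, green, blue; 384x512 float32, m along the optical axis (not along the pixel's ray), 0 where there is no reading.
- bot.camera_info(name): a dict with "fx", "fy", "cx", "cy" (pixels), "k1" (the pictures are not rectified: a ray, as slopes to the right and down, at radius r is drawn at 1 + k1 r^2 times it, then the intrinsics apply), "world_from_camera" (4x4, takes a point from camera to world coordinates); the wrist camera has in their place "mount" (4x4, takes a point from camera to tool coordinates, whose origin is the TCP and whose axes are the flange's). Camera axes: x right, y up, looking along -z (the intrinsics and any distortion apply to the point x, -y, -z); pixel columns grow to the right and rows downward; lengths in m; the calibration is good to about 2 mm. A picture is of the moment at which its call begins: read the wrist's pose just before it. camera_info takes no time and is no camera call.
- bot.hand_in(): hands the job in, once; it reports no verdict.
Trained networks look in the newest picture that a camera, given by its name, has taken for a name from the list of things; names that differ only in an ending like _2 or _b are one class to them, and where a whole thing is asked for, a point or a joint stands for the part that bears it (a point fixed in the world has none). Each returns a list of dicts, best first, with "score" (0 to 1); they miss things now and then, are a little off and sometimes report something else, mostly with a low value. They report only what shows in the picture. A call takes as long as a camera call.
- bot.find_in(camera, thing): "xy" ([column, row] as shares, 0 to 1, of the picture: columns of its width, rows of its height, amid what is visible of it).
- bot.cut_out(camera, thing): "pixels" (384x512 bool, what is visible of it) and "xy" ([column, row] as shares, 0 to 1, of the picture: columns of its width, rows of its height, amid what is visible of it).
- bot.landmark_of(camera, thing): "xy" ([column, row] as shares, 0 to 1, of the picture: columns of its width, rows of its height: a listed point, or the origin of a listed thing).
The state is a dict: "t": time; "q": joint angles; "joint_vel": joint speeds; "joint_torque": joint torques, N m; "eef_pos": TCP position; "tool_rot": TCP orientation; "contact_force": force on the tool from outside, world axes, zero at the start; "torque": the same for the moment, N m; "gripper_width": opening from 0.0 (shut) to 1.0 (fully open).
Only numpy, scipy, OpenCV 4.12 (cv2) and the standard library are available. Lean on these libraries where they do the work, as an engineer would, in place of code of your own. Each camera call takes 0.05 s, during which the arm holds its last target.

## Working session

There is one attempt and no reset: what is moved stays moved. The work goes in short steps, Python scripts to look and compute and a shell command to move; the robot and the scene stay as the last step left them, time stands still between calls to the robot, and variables do not carry over. Pictures are saved under pics/ and viewed, and the job is handed in when it is done.

```bash
ls; mkdir -p pics
cat > h.py <<'E'
import numpy as np, cv2
from station import bot
from scipy.spatial.transform import Rotation as R
def cam(name):
    i=bot.camera_info(name)
    return i
def w_from_c(name,obs=None):
    i=bot.camera_info(name)
    if 'world_from_camera' in i: return np.array(i['world_from_camera']),i
    o=obs or bot.get_obs()
    T=np.eye(4);q=o['tool_rot'];T[:3,:3]=R.from_quat([q[1],q[2],q[3],q[0]]).as_matrix();T[:3,3]=o['eef_pos']
    return T@np.array(i['mount']),i
def ray(T,i,u,v):
    x=(u-i['cx'])/i['fx'];y=(v-i['cy'])/i['fy']
    a,b=x,y
    for _ in range(20):
        r2=a*a+b*b;a=x/(1+i['k1']*r2);b=y/(1+i['k1']*r2)
    return np.array([a,-b,-1.0])
def pt(T,i,u,v,d):
    return (T@np.append(ray(T,i,u,v)*d,1))[:3]
def atz(T,i,u,v,z):
    o=T[:3,3];d=T[:3,:3]@ray(T,i,u,v);return o+d*(z-o[2])/d[2]
def proj(T,i,p):
    c=np.linalg.inv(T)@np.append(p,1);a=c[0]/-c[2];b=-c[1]/-c[2];k=1+i['k1']*(a*a+b*b)
    return np.array([i['fx']*a*k+i['cx'],i['fy']*b*k+i['cy']])
E
python3 - <<'E'
from h import *
print(bot.get_obs())
for n in ['scene','top','wrist']:
    p,d=bot.read_camera(n);cv2.imwrite(f'pics/{n}0.png',p[:,:,::-1]);np.savez(f'{n}0.npz',p=p,d=d)
    T,i=w_from_c(n);print(n,T.round(3).tolist(),{k:i[k] for k in('fx','cx','cy','k1')})
E
```

```text
pics
{'t': 0.0, 'q': array([-1.43007873,  0.47778724,  0.02235166,  1.55643608, -0.01147828,
        1.10928731, -0.08310256]), 'joint_vel': array([ 0.0010008 , -0.00035745,  0.00066387, -0.00051446,  0.00083985,
        0.00029817, -0.00220624]), 'joint_torque': array([ 4.17743850e-04, -5.96458697e+01,  1.60817955e+00, -2.81190687e+01,
        1.25250622e-02,  9.47239838e-03,  1.72496914e-05]), 'eef_pos': array([0.16610838, 0.65364496, 0.23034106]), 'tool_rot': array([-3.25786529e-05,  1.24079002e-01,  9.92271939e-01, -8.94217283e-04]), 'contact_force': array([ 0.04315321,  1.02234739, -0.53187051]), 'torque': array([-0.00286154, -0.01838954, -0.06288736]), 'gripper_width': 1.0001774406608681}
scene [[0.882, 0.272, -0.385, 0.037], [-0.471, 0.481, -0.739, -0.925], [-0.016, 0.833, 0.553, 0.777], [0.0, 0.0, 0.0, 1.0]] {'fx': 455.7223087017164, 'cx': 260.20216219242235, 'cy': 194.6073714844112, 'k1': 0.01900399632870248}
top [[0.026, 0.994, -0.11, 0.388], [-1.0, 0.025, -0.01, 0.024], [-0.007, 0.11, 0.994, 1.259], [0.0, 0.0, 0.0, 1.0]] {'fx': 468.9815660701812, 'cx': 251.70594398356852, 'cy': 195.82837662785573, 'k1': 0.032082454376558406}
wrist [[0.248, -0.925, -0.287, 0.093], [0.969, 0.236, 0.076, 0.673], [-0.002, -0.297, 0.955, 0.373], [0.0, 0.0, 0.0, 1.0]] {'fx': 274.6014138947522, 'cx': 256.2446744485561, 'cy': 191.86168262121905, 'k1': -0.026571941985519827}
```

View pics/scene0.png

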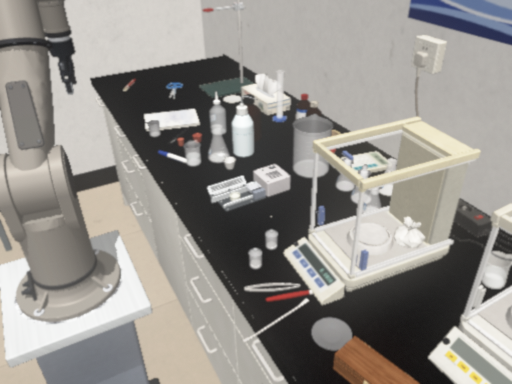

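View pics/top0.png

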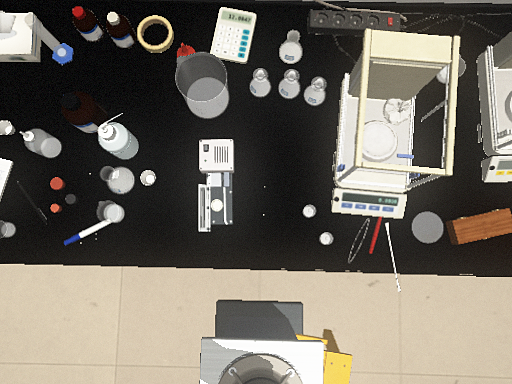

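View pics/wrist0.png

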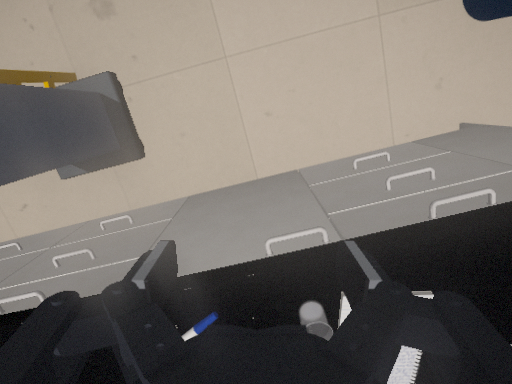

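Run:
```python
from h import *
z=np.load('top0.npz');c=z['p'][130:245,165:275];cv2.imwrite('pics/topc.png',cv2.resize(c,None,fx=5,fy=5,interpolation=cv2.INTER_CUBIC)[:,:,::-1])
z=np.load('scene0.npz');c=z['p'][150:250,190:310];cv2.imwrite('pics/scc.png',cv2.resize(c,None,fx=5,fy=5,interpolation=cv2.INTER_CUBIC)[:,:,::-1])
for n in ['top','scene']:
    T,i=w_from_c(n)
    for th,h in [('eliminator',0),('lane_entry',.003),('stop',.003),('shaft',.024),('bar_edge',.044),('shield',.024),('cassette',.003),('weighing_bottle_1',0),('crucible_1',0),('tweezers',0)]:
        for r in bot.landmark_of(n,th)[:3]:
            u,v=r['xy'][0]*512,r['xy'][1]*384
            print(n,th,round(r['score'],2),(round(u),round(v)),atz(T,i,u,v,h).round(4))
```

```text
top eliminator 0.96 (216, 187) [0.5486 0.1325 0.    ]
top eliminator 0.23 (147, 180) [0.5643 0.3203 0.    ]
top lane_entry 0.73 (218, 221) [0.4569 0.1245 0.003 ]
top stop 0.71 (217, 172) [0.5891 0.1324 0.003 ]
top stop 0.17 (306, 209) [ 0.494  -0.1104  0.003 ]
top shaft 0.73 (206, 187) [0.5459 0.1571 0.024 ]
top shaft 0.25 (201, 208) [0.4893 0.1695 0.024 ]
top bar_edge 0.79 (202, 207) [0.4895 0.1644 0.044 ]
top shield 0.56 (217, 177) [0.572  0.1304 0.024 ]
top cassette 0.62 (217, 205) [0.5002 0.1303 0.003 ]
top weighing_bottle_1 0.61 (320, 240) [ 0.4138 -0.1487  0.    ]
top weighing_bottle_1 0.6 (308, 211) [ 0.4911 -0.1158  0.    ]
top weighing_bottle_1 0.48 (218, 187) [0.5484 0.1271 0.    ]
top crucible_1 0.66 (150, 178) [0.5682 0.3123 0.    ]
top crucible_1 0.4 (215, 222) [0.4548 0.1325 0.    ]
top tweezers 0.4 (359, 240) [ 0.4161 -0.2539  0.    ]
scene eliminator 0.73 (248, 194) [0.546  0.1329 0.    ]
scene lane_entry 0.84 (226, 204) [0.464  0.1169 0.003 ]
scene stop 0.6 (263, 191) [0.5944 0.1262 0.003 ]
scene shaft 0.72 (245, 185) [0.5451 0.1528 0.024 ]
scene shaft 0.71 (226, 203) [0.454  0.0943 0.024 ]
scene bar_edge 0.59 (221, 181) [0.4798 0.1798 0.044 ]
scene shield 0.72 (270, 248) [ 0.4669 -0.1484  0.024 ]
scene shield 0.66 (255, 187) [0.5688 0.1262 0.024 ]
scene cassette 0.41 (234, 200) [0.4922 0.1242 0.003 ]
scene weighing_bottle_1 0.8 (272, 246) [ 0.4894 -0.1156 -0.    ]
scene weighing_bottle_1 0.63 (257, 262) [ 0.4267 -0.1539  0.    ]
scene crucible_1 0.52 (229, 168) [0.5634 0.3068 0.    ]
scene tweezers 0.79 (272, 289) [ 0.413  -0.2537  0.    ]
scene tweezers 0.25 (231, 168) [0.5661 0.3044 0.    ]
```

View pics/topc.png

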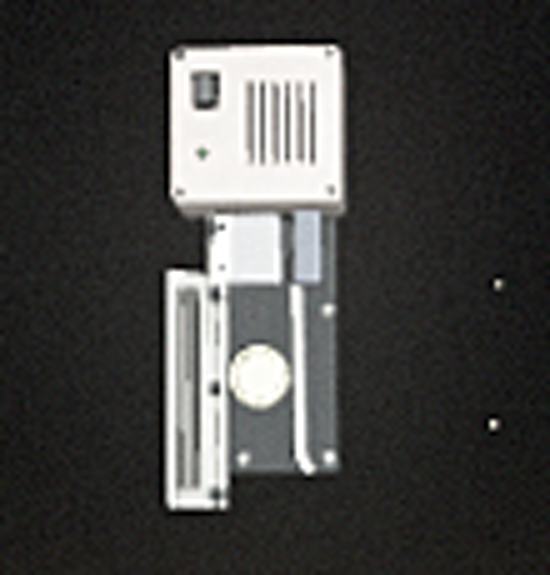

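View pics/scc.png

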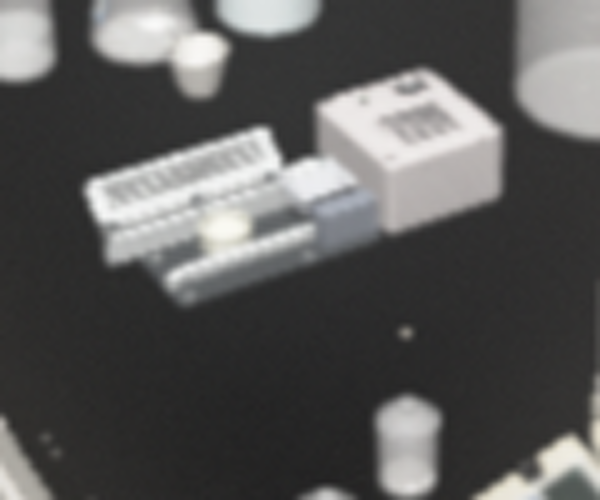

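```bash
python3 -m jog '[[[-42,-42,2],[0,0,0],0.2],[[-42,-42,2],[0,0,0],0.2],[[-42,-42,2],[0,0,0],0.2],[[-42,-42,2],[0,0,0],0.2],[[-42,-42,2],[0,0,0],0.2],[[-42,-42,2],[0,0,0],0.2],[[-42,-42,2],[0,0,0],0.2],[[-42,-42,2],[0,0,0],0.2],[[-42,-42,2],[0,0,0],0.2],[[-40,-40,2],[0,0,0],0.2],[[0,0,0],[0,0,-9],0.2],[[0,0,0],[0,0,-9],0.2]]'
python3 - <<'E'
from h import *
o=bot.get_obs();print(o['t'],o['eef_pos'],o['tool_rot'],o['gripper_width'],o['q'])
for n in ['wrist']:
    p,d=bot.read_camera(n);cv2.imwrite(f'pics/{n}1.png',p[:,:,::-1]);np.savez(f'{n}1.npz',p=p,d=d,pos=o['eef_pos'],rot=o['tool_rot'])
    T,i=w_from_c(n,o)
    for th,h in [('eliminator',0),('lane_entry',.003),('stop',.003),('shaft',.024),('bar_edge',.044),('shield',.024),('cassette',.003)]:
        for r in bot.landmark_of(n,th)[:2]:
            u,v=r['xy'][0]*512,r['xy'][1]*384
            print(n,th,round(r['score'],2),(round(u),round(v)),atz(T,i,u,v,h).round(4))
E
```

```text
t: 2.65
eef_pos: [0.4688, 0.1453, 0.2114]
tool_rot: [0.0, -0.034, 0.999, 0.0]
contact_force: [0.8, -0.1, 0.7]
gripper_width: 0.399
2.65 [0.46883258 0.14527023 0.21143139] [ 1.66786769e-04 -3.41831477e-02  9.99415570e-01  4.91523410e-05] 0.39896867415374504 [-0.65154968  0.19478368  0.25565923  2.02183825 -0.06098602  0.93169436
  1.27504194]
wrist eliminator 0.7 (240, 221) [0.5481 0.1275 0.    ]
wrist lane_entry 0.83 (244, 157) [0.4573 0.128  0.003 ]
wrist stop 0.59 (240, 250) [0.5917 0.1298 0.003 ]
wrist shaft 0.9 (260, 230) [0.5477 0.1545 0.024 ]
wrist shaft 0.3 (244, 237) [0.5595 0.1348 0.024 ]
wrist bar_edge 0.94 (278, 192) [0.4882 0.1718 0.044 ]
wrist shield 0.9 (242, 240) [0.5648 0.1328 0.024 ]
wrist cassette 0.77 (243, 188) [0.4989 0.1291 0.003 ]
```

View pics/wrist1.png

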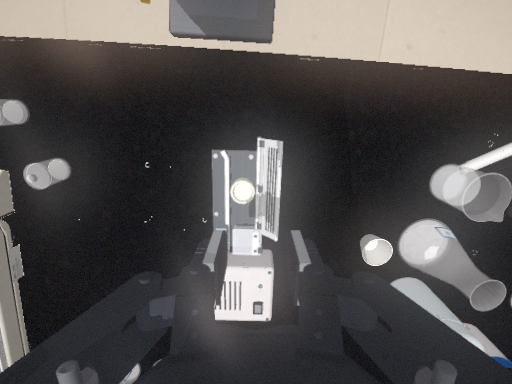

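Run:
```python
from h import *
z=np.load('wrist1.npz');c=z['p'][130:250,195:295];cv2.imwrite('pics/w1c.png',cv2.resize(c,None,fx=5,fy=5,interpolation=cv2.INTER_CUBIC)[:,:,::-1])
c=z['p'][220:335,150:350];cv2.imwrite('pics/w1d.png',cv2.resize(c,None,fx=4,fy=4,interpolation=cv2.INTER_CUBIC)[:,:,::-1])
```

```text
(no output)
```

View pics/w1c.png

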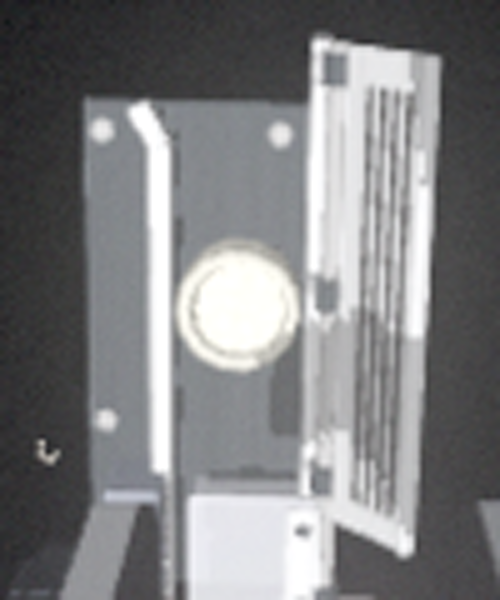

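View pics/w1d.png

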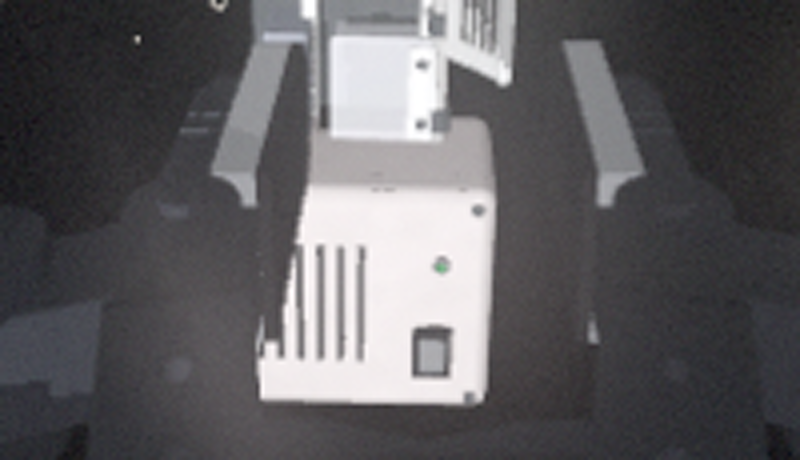

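```bash
cat > fit.py <<'E'
from h import *
from scipy.optimize import least_squares
def uvc(a,b,s,u0,v0): return np.array([(a+.5)/s-.5+u0,(b+.5)/s-.5+v0])
def fit(T,i,pts):
    M=np.array([p[0] for p in pts],float)/1000;U=np.array([p[1] for p in pts])
    def f(x,full=False):
        c,s=np.cos(x[2]),np.sin(x[2])
        W=[np.array([x[0]+c*m[0]-s*m[1],x[1]+s*m[0]+c*m[1],m[2]]) for m in M]
        r=np.array([proj(T,i,w) for w in W])-U
        return r if full else r.ravel()
    s=least_squares(f,[.548,.13,.06],loss='soft_l1',f_scale=1.0)
    return s.x,f(s.x,True)
E
python3 - <<'E'
from fit import *
z=np.load('wrist1.npz');o={'eef_pos':z['pos'],'tool_rot':z['rot']}
T,i=w_from_c('wrist',o)
c=lambda a,b:uvc(a,b,5,195,130); d=lambda a,b:uvc(a,b,4,150,220)
pts=[((-100,-41,3),c(85,98)),((-90,-17.5,12),c(171,148)),((-118,17.5,21),c(312,38)),((-118,44,44),c(440,58)),((5,44,44),c(412,553)),((0,-12,26),c(189,492)),((122,-47,56),d(260,401)),((122,43,56),d(487,404))]
x,r=fit(T,i,pts);print(x,np.rad2deg(x[2]));print(r.round(1))
# cassette top centre
u,v=c(238,308);p=atz(T,i,u,v,.019);R2=np.array([[np.cos(x[2]),np.sin(x[2])],[-np.sin(x[2]),np.cos(x[2])]])
print('cassette elim',R2@(p[:2]-x[:2])*1000)
# top cam
z=np.load('top0.npz');T,i=w_from_c('top')
t=lambda a,b:uvc(a,b,5,165,130)
pts=[((-100,-41,3),t(338,470)),((122,-47,56),t(343,44)),((122,43,56),t(170,45)),((-118,44,44),t(166,510)),((5,44,44),t(167,271)),((0,-12,26),t(280,281)),((38,-41,3),t(338,215))]
x2,r=fit(T,i,pts);print(x2,np.rad2deg(x2[2]));print(r.round(1))
u,v=t(260,377);p=atz(T,i,u,v,.019);print('cas',R2@(p[:2]-x2[:2])*1000)
# finger depth
z=np.load('wrist1.npz');D=z['d']
o={'eef_pos':z['pos'],'tool_rot':z['rot']};T,i=w_from_c('wrist',o);q=z['rot'];Rt=R.from_quat([q[1],q[2],q[3],q[0]]).as_matrix()
for (a,b) in [(285,44),(285,60),(270,100),(585,44),(595,80)]:
    u,v=d(a,b);dd=D[int(round(v)),int(round(u))];print((a,b),dd,(Rt.T@(pt(T,i,u,v,dd)-z['pos'])*1000).round(1))
E
```

```text
[0.54745328 0.13148235 0.0435891 ] 2.4974717171227905
[[-0.1 -0.1]
 [ 0.5 -0.7]
 [ 0.7  0.2]
 [-1.  -1. ]
 [-0.4 -0.6]
 [ 0.5  0.9]
 [-9.4  1. ]
 [ 1.   1.7]]
cassette elim [-49.58194402  -0.61821419]
[0.54777066 0.13157703 0.03462092] 1.983632784828171
[[-0.2  0.5]
 [-0.2 -0.2]
 [-0.  -0. ]
 [ 0.6 -1. ]
 [ 0.6 -0.3]
 [-0.1  0.3]
 [-0.4  0.6]]
cas [-49.64899225  -0.69162993]
(285, 44) 0.14832447 [ 11.1 -19.5  -6.8]
(285, 60) 0.14389169 [ 11.1 -18.9 -11.5]
(270, 100) 0.13479157 [ 10.4 -19.5 -21.2]
(585, 44) 0.14901513 [10.8 21.2 -6.1]
(595, 80) 0.13949773 [ 10.5  21.1 -16.2]
```

```bash
python3 -m jog '[[[4.6,4,40],[0,0,1.7],0.14],[[0,0,45],[0,0,0],0.14],[[0,0,45],[0,0,0],0.14],[[0,0,30],[0,0,0],0.14],[[0,0,0],[0,0,0],0.14]]'
python3 - <<'E'
from h import *
o=bot.get_obs();print(o['t'],o['eef_pos'],o['tool_rot'],o['gripper_width'],o['contact_force'])
for n in ['wrist','scene']:
    p,d=bot.read_camera(n);np.savez(f'{n}2.npz',p=p,d=d,pos=o['eef_pos'],rot=o['tool_rot'])
    c=p if n=='wrist' else cv2.resize(p[120:250,190:350],None,fx=4,fy=4,interpolation=cv2.INTER_CUBIC)
    cv2.imwrite(f'pics/{n}2.png',c[:,:,::-1])
E
```

```text
t: 3.68
eef_pos: [0.462, 0.1493, 0.0496]
tool_rot: [-0.002, -0.018, 1.0, -0.001]
contact_force: [-0.4, 0.0, 0.5]
gripper_width: 0.429
3.675 [0.46199198 0.14930062 0.04963209] [-0.00204439 -0.01763046  0.99984191 -0.00106793] 0.4294490705678307 [-0.4381376   0.02989472  0.45297117]
```

View pics/wrist2.png

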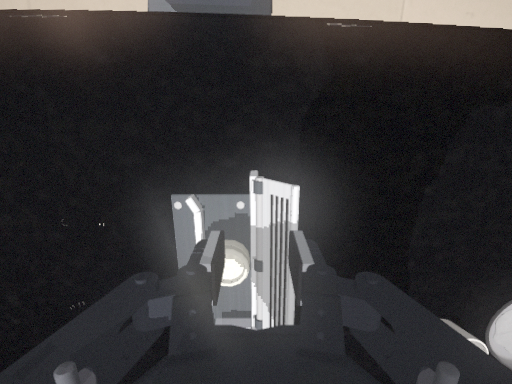

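View pics/scene2.png

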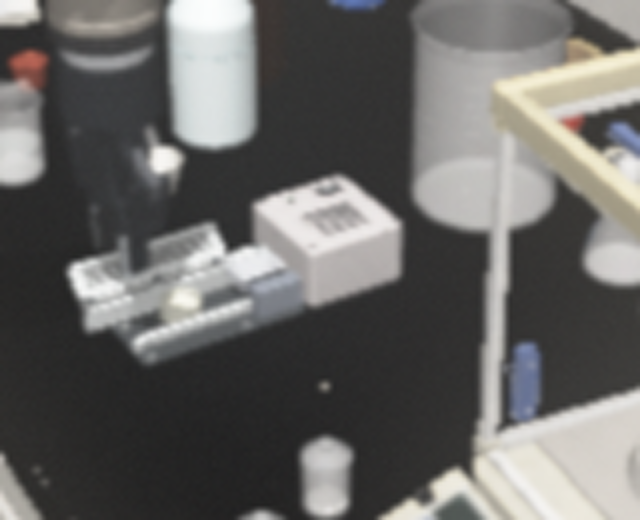

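```bash
python3 -m jog '[[[0,0,10],[0,0,0],0.14],[[0,0,10],[0,0,0],0.14],[[0,0,9],[0,0,0],0.14],[[0,0,6],[0,0,0],0.14],[[0,0,0],[0,0,0],0.14]]'
python3 - <<'E'
from h import *
o=bot.get_obs();print(o['t'],o['eef_pos'].round(4),o['tool_rot'].round(4),o['gripper_width'],o['contact_force'])
for n in ['scene','wrist']:
    p,d=bot.read_camera(n);np.savez(f'{n}3.npz',p=p,d=d,pos=o['eef_pos'],rot=o['tool_rot'])
    c=p if n=='wrist' else cv2.resize(p[120:250,190:350],None,fx=4,fy=4,interpolation=cv2.INTER_CUBIC)
    cv2.imwrite(f'pics/{n}3.png',c[:,:,::-1])
E
```

```text
t: 4.4
eef_pos: [0.464, 0.1498, 0.0161]
tool_rot: [0.0, -0.018, 1.0, 0.0]
contact_force: [1.7, 2.1, 2.5]
gripper_width: 0.427
4.4 [0.464  0.1498 0.0161] [ 3.000e-04 -1.760e-02  9.998e-01  0.000e+00] 0.427106936287065 [1.70876457 2.07377731 2.4673136 ]
```

View pics/wrist3.png

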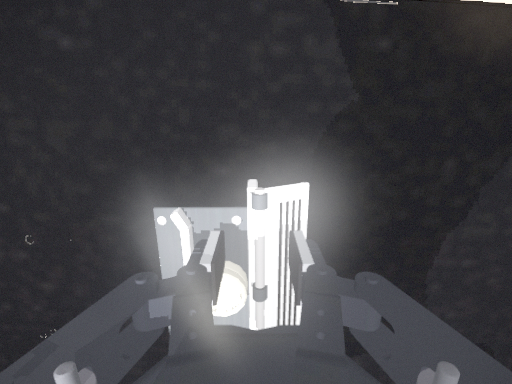

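View pics/scene3.png

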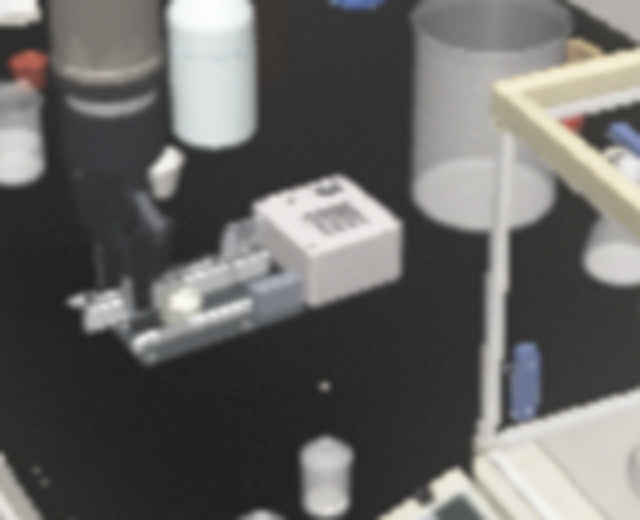

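```bash
python3 -m jog '[[[0,0,5],[0,0,0],0.14],[[0,0,4],[0,0,0],0.14],[[0,0,0],[0,0,0],0.14]]';python3 -m jog '[[[0,0,1],[0,0,0],0.14],[[0,0,0],[0,0,0],0.14]]'
python3 - <<'E'
from h import *
o=bot.get_obs();print(o['t'],o['eef_pos'].round(4),o['tool_rot'].round(4),o['gripper_width'],o['contact_force'])
for n in ['scene','wrist','top']:
    p,d=bot.read_camera(n);np.savez(f'{n}4.npz',p=p,d=d,pos=o['eef_pos'],rot=o['tool_rot'])
    c={'wrist':p[160:340,130:330],'top':p[130:245,165:275],'scene':p[150:230,190:300]}[n];c=cv2.resize(c,None,fx=4,fy=4,interpolation=cv2.INTER_CUBIC)
    cv2.imwrite(f'pics/{n}4.png',c[:,:,::-1])
E
```

```text
t: 4.88
eef_pos: [0.463, 0.1498, 0.0069]
tool_rot: [-0.001, -0.018, 1.0, -0.0]
contact_force: [0.5, 0.2, 3.8]
gripper_width: 0.431
t: 5.12
eef_pos: [0.4631, 0.1501, 0.0063]
tool_rot: [-0.0, -0.018, 1.0, 0.0]
contact_force: [0.1, 1.5, 7.5]
gripper_width: 0.432
5.125 [0.4631 0.1501 0.0063] [-4.000e-04 -1.800e-02  9.998e-01  1.000e-04] 0.43232026672050217 [0.08574491 1.47237242 7.48705396]
```

View pics/wrist4.png

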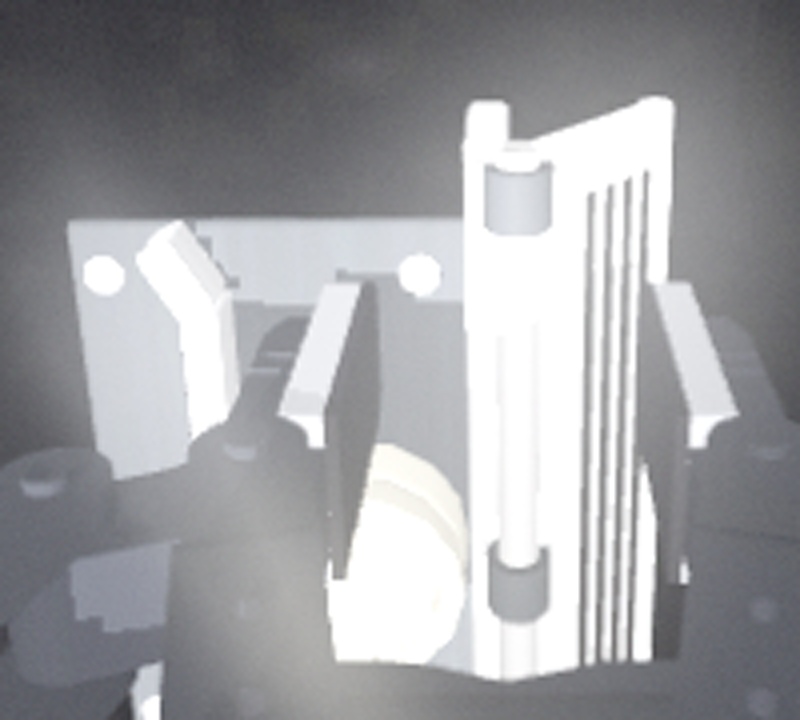

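View pics/scene4.png

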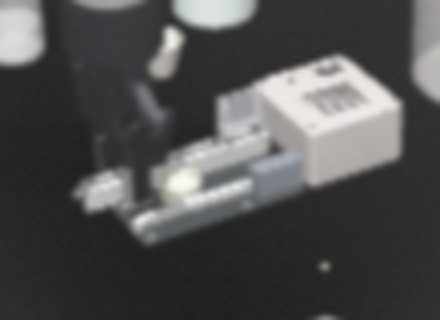

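View pics/top4.png

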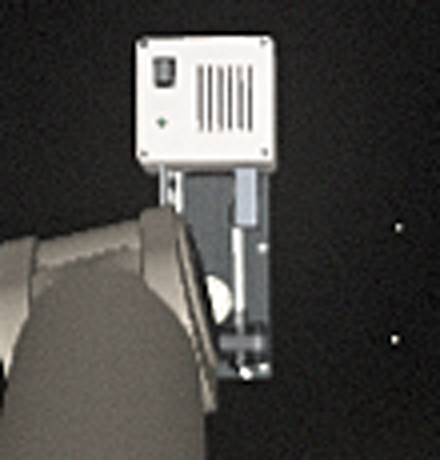

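```bash
python3 -m jog '[[[-2,-0.5,0],[0,0,0],0.14],[[-4,-0.5,0],[0,0,0],0.14],[[-5,0,0],[0,0,0],0.14],[[-5,0,0],[0,0,0],0.14]]';python3 -m jog '[[[-5,0,0],[0,0,0],0.14],[[-5,0,0],[0,0,0],0.14],[[-5,0,0],[0,0,0],0.14],[[-5,0,0],[0,0,0],0.14],[[-5,0,0],[0,0,0],0.14],[[-5,0,0],[0,0,0],0.14],[[-4,0,0],[0,0,0],0.14],[[-2,0,0],[0,0,0],0.14]]'
python3 - <<'E'
from h import *
o=bot.get_obs();print(o['t'],o['eef_pos'].round(4),o['tool_rot'].round(4),o['gripper_width'],o['contact_force'])
for n in ['scene','wrist','top']:
    p,d=bot.read_camera(n);np.savez(f'{n}5.npz',p=p,d=d,pos=o['eef_pos'],rot=o['tool_rot'])
    c={'wrist':p[160:340,130:330],'top':p[130:245,165:275],'scene':p[150:230,190:300]}[n];c=cv2.resize(c,None,fx=4,fy=4,interpolation=cv2.INTER_CUBIC)
    cv2.imwrite(f'pics/{n}5.png',c[:,:,::-1])
E
```

```text
t: 5.78
eef_pos: [0.4761, 0.1509, 0.0056]
tool_rot: [-0.003, -0.019, 1.0, 0.0]
contact_force: [-6.6, 5.4, 5.8]
gripper_width: 0.425
t: 6.78
eef_pos: [0.5122, 0.1526, 0.0055]
tool_rot: [-0.003, -0.019, 1.0, 0.001]
contact_force: [-6.6, 6.1, 6.1]
gripper_width: 0.428
6.775 [0.5122 0.1526 0.0055] [-3.000e-03 -1.920e-02  9.998e-01  5.000e-04] 0.4279812433393417 [-6.62779087  6.10980724  6.07262974]
```

View pics/wrist5.png

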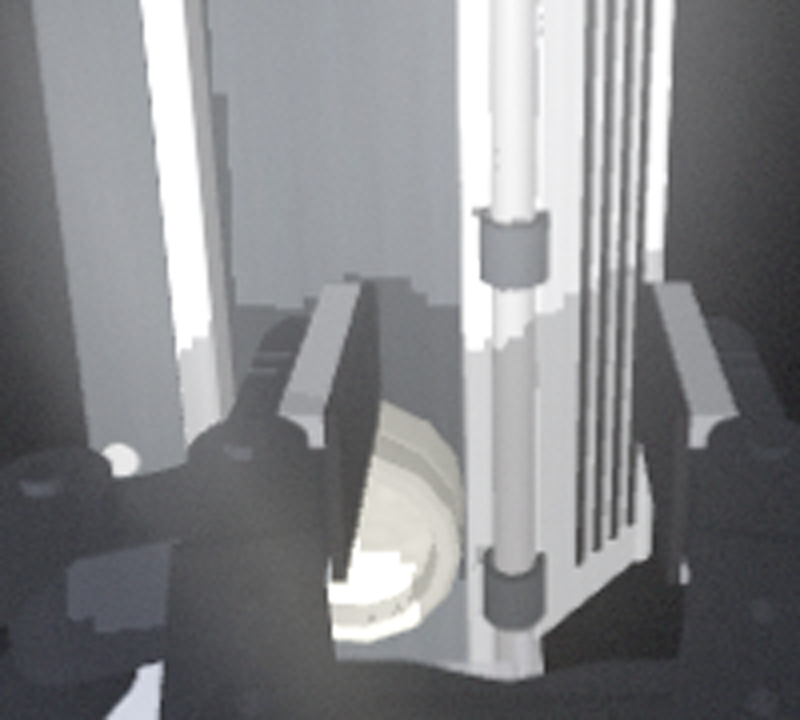

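View pics/scene5.png

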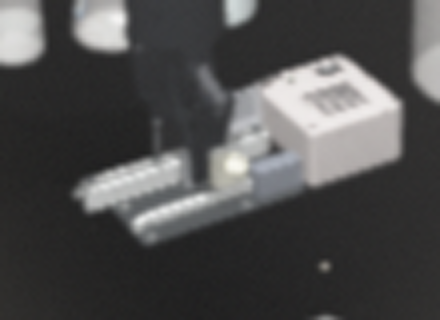

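View pics/top5.png

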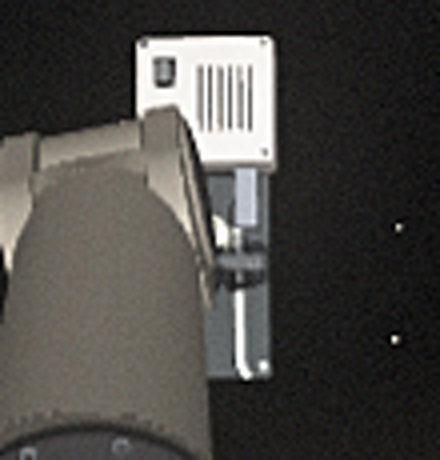

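Run:
```python
from h import *
z=np.load('scene5.npz');c=z['p'][170:212,225:281];c=cv2.resize(c,None,fx=12,fy=12,interpolation=cv2.INTER_CUBIC)
cv2.imwrite('pics/s5z.png',c[:,:,::-1])
```

```text
(no output)
```

View pics/s5z.png

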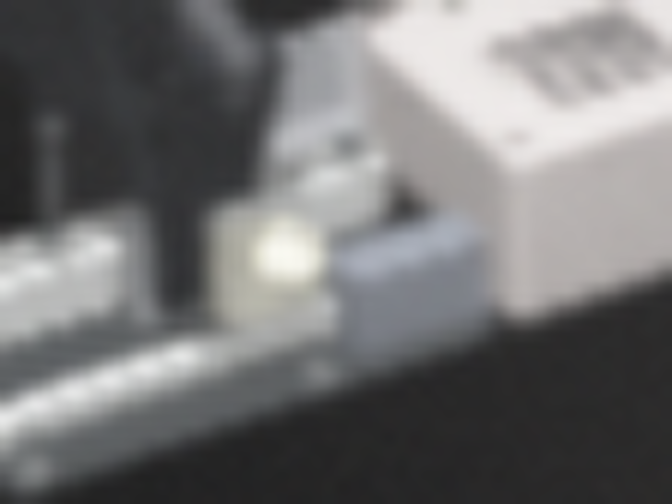

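Run:
```python
from h import *
z=np.load('scene5.npz');T,i=w_from_c('scene')
x=np.array([.5476,.1315]);a=.039;R2=np.array([[np.cos(a),np.sin(a)],[-np.sin(a),np.cos(a)]])
for u,v in [(251,176),(251,178),(252,179),(254,174),(255,176),(255,180),(253,182),(245,193),(248,190),(249,192),(247,196),(244,195),(242,191)]:
    d=z['d'][v,u];p=pt(T,i,u,v,d);print((u,v),z['p'][v,u],(R2@(p[:2]-x)*1000).round(1),(p[2]*1000).round(1))
```

```text
(251, 176) [156 158 161] [20.8 20.1] 50.0
(251, 178) [160 161 165] [22.2 23.2] 40.7
(252, 179) [180 181 186] [24.4 21. ] 37.5
(254, 174) [177 177 179] [31.9 20.8] 53.3
(255, 176) [170 168 168] [35.8 21.8] 44.4
(255, 180) [172 171 172] [35.5 22. ] 29.7
(253, 182) [143 145 146] [25.4 16.9] 28.4
(245, 193) [179 178 167] [-18.7 -11.1] 18.5
(248, 190) [245 244 236] [-1.8  0.6] 17.1
(249, 192) [239 238 229] [ -4.5 -10.6] 17.0
(247, 196) [172 172 167] [-16.9 -20.1] 12.1
(244, 195) [173 172 162] [-21.6  -9.6] 11.4
(242, 191) [113 112 107] [-27.3  -8.7] 27.4
```

```bash
python3 -m jog '[[[-4,-0.5,0],[0,0,0],0.14],[[-5,-0.5,0],[0,0,0],0.14],[[-5,0,0],[0,0,0],0.14],[[-5,0,0],[0,0,0],0.14],[[-4,0,0],[0,0,0],0.14]]';python3 -m jog '[[[-2,0,0],[0,0,0],0.14],[[-1,0,0],[0,0,0],0.14]]'
python3 - <<'E'
from h import *
o=bot.get_obs();print(o['t'],o['eef_pos'].round(4),o['tool_rot'].round(4),o['gripper_width'],o['contact_force'])
x=np.array([.5476,.1315]);a=.039;R2=np.array([[np.cos(a),np.sin(a)],[-np.sin(a),np.cos(a)]])
print('tcp elim',R2@(o['eef_pos'][:2]-x)*1000)
for n in ['scene','wrist']:
    p,d=bot.read_camera(n);np.savez(f'{n}6.npz',p=p,d=d,pos=o['eef_pos'],rot=o['tool_rot'])
    c={'wrist':p[160:340,130:330],'scene':p[160:220,215:295]}[n];c=cv2.resize(c,None,fx={'wrist':4,'scene':9}[n],fy={'wrist':4,'scene':9}[n],interpolation=cv2.INTER_CUBIC)
    cv2.imwrite(f'pics/{n}6.png',c[:,:,::-1])
E
```

```text
t: 7.55
eef_pos: [0.5347, 0.1535, 0.0055]
tool_rot: [-0.003, -0.02, 1.0, 0.001]
contact_force: [-6.5, 7.7, 7.1]
gripper_width: 0.432
t: 7.8
eef_pos: [0.5374, 0.1536, 0.0054]
tool_rot: [-0.004, -0.02, 1.0, 0.001]
contact_force: [-8.8, 7.0, 8.4]
gripper_width: 0.426
7.8 [0.5374 0.1536 0.0054] [-0.0037 -0.0196  0.9998  0.001 ] 0.4261382587277058 [-8.78909217  6.96971996  8.37891625]
tcp elim [-9.29670424 22.44005555]
```

View pics/wrist6.png

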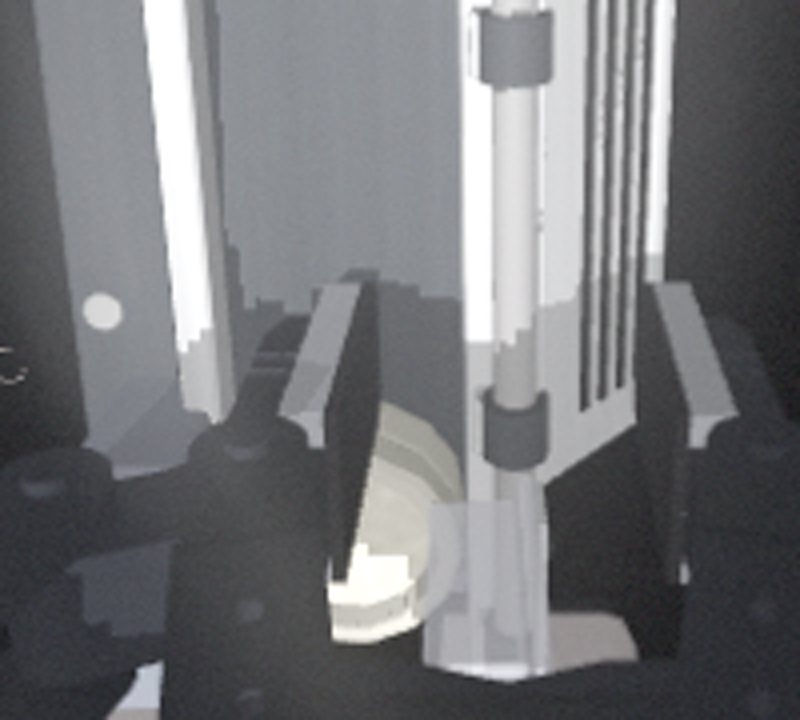

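View pics/scene6.png

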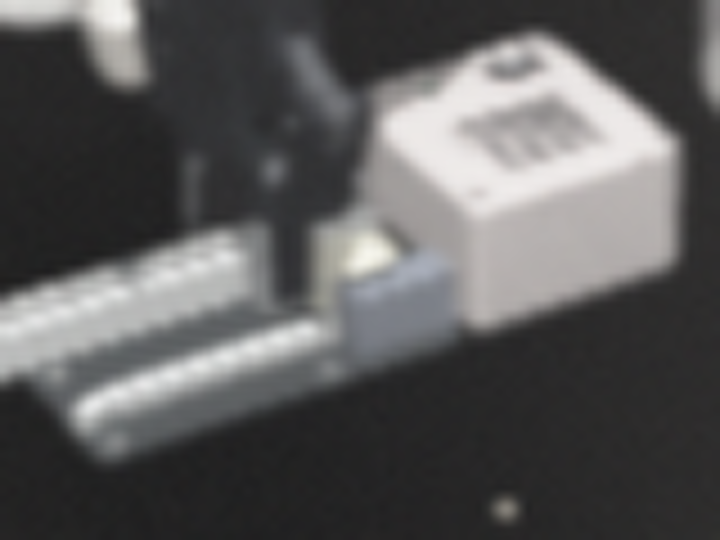

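```bash
python3 -m jog '[[[-1,0,0],[0,0,0],0.14],[[-1,0,0],[0,0,0],0.14]]'; python3 -m jog '[[[-1,0,0],[0,0,0],0.14],[[0,0,0],[0,0,0],0.14]]'; python3 -m jog '[[[-1,0,0],[0,0,0],0.14],[[0,0,0],[0,0,0],0.14]]'
```

```text
t: 8.15
eef_pos: [0.5397, 0.1537, 0.0055]
tool_rot: [-0.003, -0.02, 1.0, 0.001]
contact_force: [-6.3, 6.0, 7.3]
gripper_width: 0.428
t: 8.4
eef_pos: [0.5408, 0.1537, 0.0055]
tool_rot: [-0.003, -0.02, 1.0, 0.001]
contact_force: [-7.5, 7.1, 6.5]
gripper_width: 0.427
t: 8.65
eef_pos: [0.5414, 0.1538, 0.0055]
tool_rot: [-0.004, -0.02, 1.0, 0.001]
contact_force: [-7.3, 8.0, 6.7]
gripper_width: 0.433
```

```bash
python3 -m jog '[[[-1,0,0],[0,0,0],0.14],[[0,0,0],[0,0,0],0.14]]'; python3 -m jog '[[[-1,0,0],[0,0,0],0.14],[[0,0,0],[0,0,0],0.14]]'
```

```text
t: 8.9
eef_pos: [0.5416, 0.1538, 0.0054]
tool_rot: [-0.004, -0.02, 1.0, 0.001]
contact_force: [-9.7, 7.2, 10.3]
gripper_width: 0.43
t: 9.15
eef_pos: [0.5416, 0.1538, 0.0053]
tool_rot: [-0.005, -0.02, 1.0, 0.001]
contact_force: [-12.4, 7.3, 12.0]
gripper_width: 0.433
```

```bash
python3 -m jog '[[[2,0,0],[0,0,0],0.14],[[3,0,0],[0,0,0],0.14],[[5,0,0],[0,0,0],0.14],[[6,0,0],[0,0,0],0.14],[[6,0,0],[0,0,0],0.14],[[6,0,0],[0,0,0],0.14],[[6,0,0],[0,0,0],0.14],[[6,0,0],[0,0,0],0.14],[[4,0,0],[0,0,0],0.14],[[0,0,0],[0,0,0],0.14]]'
python3 - <<'E'
from h import *
o=bot.get_obs();print(o['t'],o['eef_pos'].round(4),o['contact_force'])
x=np.array([.5476,.1315]);a=.039;R2=np.array([[np.cos(a),np.sin(a)],[-np.sin(a),np.cos(a)]])
print('tcp elim',R2@(o['eef_pos'][:2]-x)*1000)
for n in ['scene','wrist']:
    p,d=bot.read_camera(n);np.savez(f'{n}7.npz',p=p,d=d,pos=o['eef_pos'],rot=o['tool_rot'])
    c={'wrist':p[160:340,130:330],'scene':p[160:220,215:295]}[n];c=cv2.resize(c,None,fx={'wrist':4,'scene':9}[n],fy={'wrist':4,'scene':9}[n],interpolation=cv2.INTER_CUBIC)
    cv2.imwrite(f'pics/{n}7.png',c[:,:,::-1])
E
```

```text
t: 10.4
eef_pos: [0.5052, 0.1512, 0.0069]
tool_rot: [0.002, -0.018, 1.0, 0.001]
contact_force: [2.4, 4.5, 5.2]
gripper_width: 0.433
10.4 [0.5052 0.1512 0.0069] [2.44665698 4.51053865 5.17008942]
tcp elim [-41.63456451  21.31499397]
```

View pics/wrist7.png

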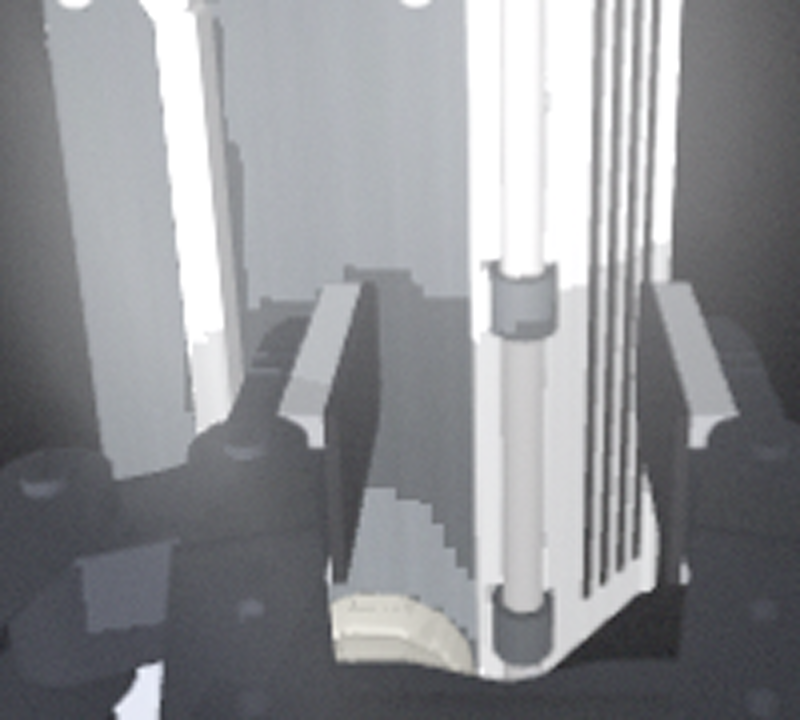

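View pics/scene7.png

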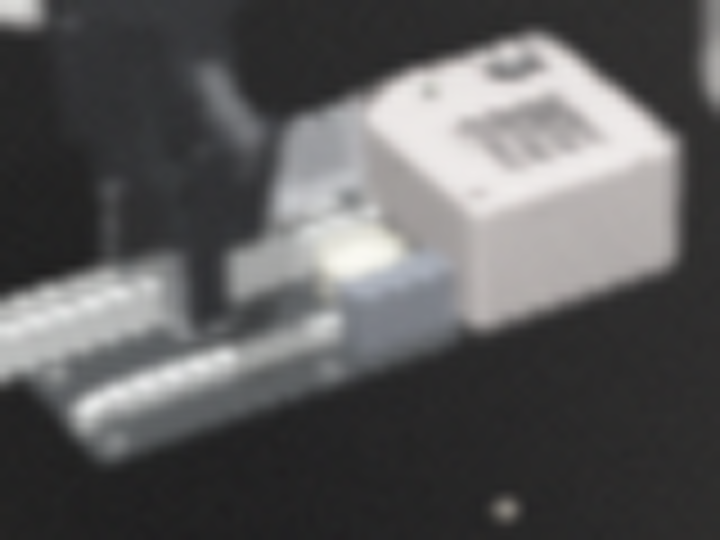

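Run:
```python
from h import *
x=np.array([.5476,.1315]);a=.039;R2=np.array([[np.cos(a),np.sin(a)],[-np.sin(a),np.cos(a)]])
z=np.load('wrist7.npz');T,i=w_from_c('wrist',{'eef_pos':z['pos'],'tool_rot':z['rot']})
for u,v in [(222,308.6),(226,308.8),(230,309)]:
    p=atz(T,i,u,v,.019);print('rear',(R2@(p[:2]-x)*1000).round(1), z['d'][int(v)+2,int(u)], (pt(T,i,u,v+2,z['d'][int(v)+2,int(u)])*1000).round(1))
for n in ['scene','wrist']:
    for r in bot.landmark_of(n,'cassette')[:1]:
        T2,i2=(T,i) if n=='wrist' else w_from_c(n)
        u,v=r['xy'][0]*512,r['xy'][1]*384;print(n,r['score'],(R2@(atz(T2,i2,u,v,.003)[:2]-x)*1000).round(1))
```

```text
rear [-6.1  1.1] 0.1747554 [555.2 130.7   4.9]
rear [-5.9  3.4] 0.17410891 [554.8 133.3   5.5]
rear [-5.8  5.7] 0.17419621 [554.8 135.8   5.5]
scene 0.56 [15.3 40.2]
wrist 0.96 [22.8  0.8]
```

```bash
python3 -m jog '[[[0,0,-3],[0,0,0],0.14],[[0,0,-5],[0,0,0],0.14],[[0,0,-5],[0,0,0],0.14],[[0,0,-5],[0,0,0],0.14],[[0,0,-5],[0,0,0],0.14],[[0,0,-5],[0,0,0],0.14],[[0,0,-5],[0,0,0],0.14],[[0,0,-5],[0,0,0],0.14],[[0,0,-5],[0,0,0],0.14],[[0,0,-10],[0,0,0],0.14],[[0,0,-20],[0,0,0],0.14],[[0,0,-30],[0,0,0],0.14]]'; python3 -m jog '[[[20,0,-40],[0,0,0],0.14],[[40,0,-30],[0,0,0],0.14],[[40,0,0],[0,0,0],0.14],[[10,0,0],[0,0,0],0.14],[[0,0,0],[0,0,0],0.14]]'
python3 - <<'E'
from h import *
o=bot.get_obs();print(o['t'],o['eef_pos'].round(4),o['contact_force'])
x=np.array([.5476,.1315]);a=.039;R2=np.array([[np.cos(a),np.sin(a)],[-np.sin(a),np.cos(a)]])
for n in ['scene','wrist','top']:
    p,d=bot.read_camera(n);np.savez(f'{n}8.npz',p=p,d=d,pos=o['eef_pos'],rot=o['tool_rot'])
    b={'wrist':(160,360,130,330),'scene':(160,220,215,295),'top':(130,245,165,275)}[n];f={'wrist':3,'scene':9,'top':5}[n]
    c=p[b[0]:b[1],b[2]:b[3]];c=cv2.resize(c,None,fx=f,fy=f,interpolation=cv2.INTER_CUBIC)
    cv2.imwrite(f'pics/{n}8.png',c[:,:,::-1])
    T,i=w_from_c(n,o)
    for th,h in [('cassette',.003),('bar_edge',.044),('shield',.024)]:
        for r in bot.landmark_of(n,th)[:1]:
            u,v=r['xy'][0]*512,r['xy'][1]*384;print(n,th,round(r['score'],2),(round(u),round(v)),(R2@(atz(T,i,u,v,h)[:2]-x)*1000).round(1))
E
```

```text
t: 12.1
eef_pos: [0.503, 0.1493, 0.1098]
tool_rot: [-0.001, -0.018, 1.0, -0.0]
contact_force: [0.6, 0.7, 0.5]
gripper_width: 0.429
t: 12.72
eef_pos: [0.3937, 0.1456, 0.1797]
tool_rot: [0.0, -0.018, 1.0, 0.0]
contact_force: [0.7, -0.7, 0.3]
gripper_width: 0.43
12.725 [0.3937 0.1456 0.1797] [ 0.66235179 -0.67144048  0.25826409]
scene bar_edge 0.6 (226, 179) [-49.1  52.3]
scene shield 0.97 (253, 187) [15.  -2.9]
wrist cassette 0.59 (244, 297) [23.3  1.5]
wrist bar_edge 0.86 (283, 262) [-57.1  49.8]
wrist shield 0.71 (244, 305) [19.6  3.3]
top bar_edge 0.75 (202, 207) [-57.1  33.8]
top shield 0.97 (214, 180) [16.2  5.9]
```

View pics/wrist8.png

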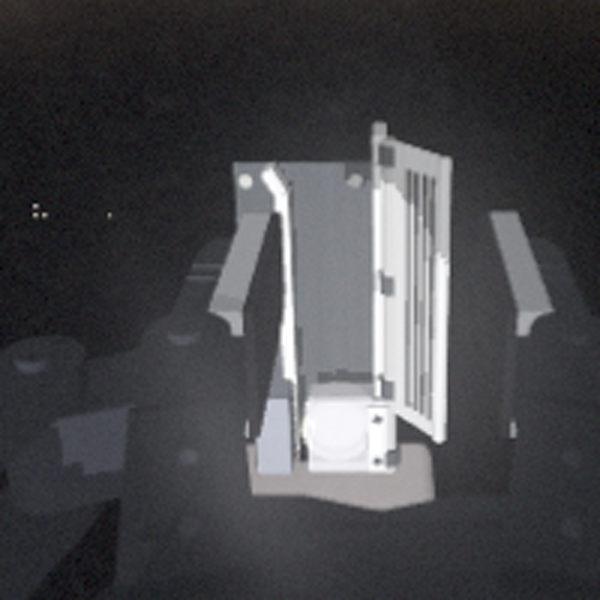

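View pics/scene8.png

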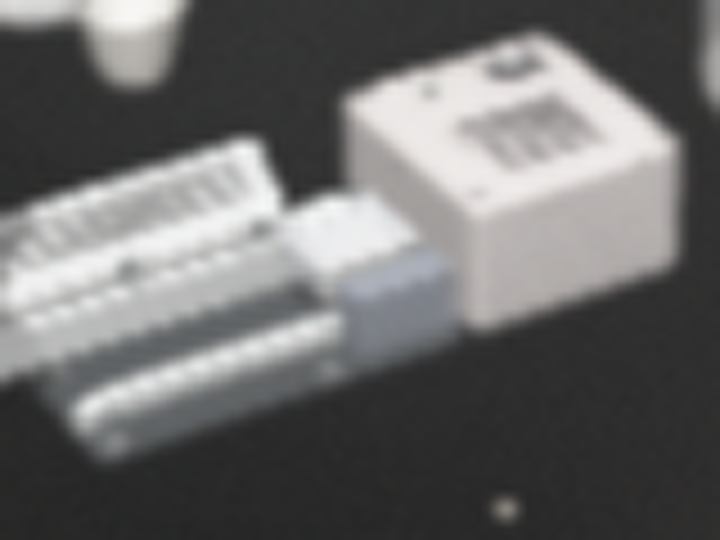

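View pics/top8.png

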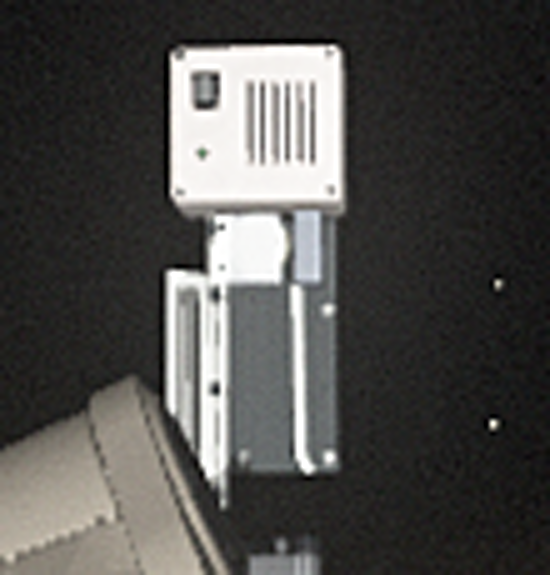

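Run:
```python
from h import *
x=np.array([.5476,.1315]);a=.039;R2=np.array([[np.cos(a),np.sin(a)],[-np.sin(a),np.cos(a)]])
T,i=w_from_c('top');p=atz(T,i,165+(288.5)/5-.5,130+250.5/5-.5,.015);print('cassette right limb',R2@(p[:2]-x)*1000)
A=np.load('top0.npz')['p'].astype(int);B=np.load('top8.npz')['p'].astype(int)
m=(abs(cv2.GaussianBlur(A.astype(np.float32),(3,3),0)-cv2.GaussianBlur(B.astype(np.float32),(3,3),0)).max(2)>40).astype(np.uint8)
n,l,s,c=cv2.connectedComponentsWithStats(m)
print([(s[k].tolist()) for k in range(1,n) if s[k][4]>8])
bot.hand_in();print(bot.get_obs()['t'])
```

```text
cassette right limb [ 19.06663563 -15.84827856]
[[220, 176, 3, 6, 12], [211, 199, 12, 13, 129], [141, 206, 109, 178, 9968], [214, 238, 15, 11, 96], [254, 355, 19, 16, 126], [229, 367, 7, 8, 22], [243, 379, 10, 5, 22]]
the job is handed in; nothing more can be done
the job is handed in; nothing more can be done
```

The cassette is fully home against the housing and the guard is shut over it. I handed the job in at about 13 s, with the arm clear and nothing touching.

**What I did:** I pressed the bar down with the left fingertip until the guard stood upright. Depth readings put its plate at y of about 20–23 mm, between z 30 and 53. With the bar held down, the other fingertip pushed the cassette along the lane. It stopped moving even though I commanded 2 mm more, and the push force rose from about 7 to 12 N. I backed out about 36 mm with the bar still down, then raised the fingers slowly so the guard closed, and moved away.

**Last checks:**
- **Guard:** the bar and guard look the same as in the first pictures, so the guard is shut.
- **Cassette position:** the wrist camera put its centre at x of 22.8 mm with the guard open and 23.3 mm after it shut, against 22 mm expected.
- **Surroundings:** in the top view only the cassette's old and new places and the arm had changed.
- **Forces:** at each reading no force component passed about 13 N.

**Checks that disagreed:**
- A rough reading of the cassette's side edge in the top picture gave x of about 19 mm. It is a few blurred pixels beside the guard plate, so I trusted the stop force and the wrist camera instead.
- While the guard was open, the scene camera's network reported the cassette somewhere clearly wrong (y = 40 mm), so I ignored that.
- After closing, neither the scene nor the top camera's network found the cassette under the guard.

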